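Balance two bolt-laden offcuts on a drying rest

TASK

Stack the two freshly oiled offcuts to dry on the narrow drying rest: first lay the long one flat across the rest's bearer and let it balance there by itself, then lay the pointed one flat on top of it, crosswise to it (along the bearer). Each has a sawn-off bolt hidden somewhere in it, so feel for its balance point; the stack must stand level, untouched and carried by the bearer alone. Leave the masking tape roll and the tape measure where they are.

Things in the scene. Friction and masses are not known exactly. Their poses are not given: they have to be found in the camera images.
- rest_top (a point): Centre of the top face of the drying rest's bearer, 60 mm above the bench. The bearer is an upright wooden bar; its flat top is only 26 mm wide (along this point's x) and 90 mm long (along its y). z is up.
- long_mid (a point): Middle of the long wooden offcut, half-way up. It is 180 mm long (along its x), 36 mm wide (y), 40 mm high (z up), flat on top. At its +x end the last 28 mm are cut away underneath to a height of 16 mm; the rest of the underside is flat. It lies flat on the bench at the start, long side roughly pointing away from the robot.
- pointed_mid (a point): Middle of the pointed wooden offcut, half-way up. It is 150 mm long (along its x), 50 mm wide (y), 40 mm high (z up), flat on top and underneath. The last 25 mm at its +x end taper to a point; the last 28 mm at its -x end are only 34 mm wide (16 mm notched away on the +y side). It lies flat on the bench at the start.
- long_offcut: The same long offcut; origin under its middle at underside level. A steel bolt fixed unseen inside, somewhere along its length on the centre line, puts its balance point anywhere up to about 45 mm from the middle along x, either way; where, must be felt. Weighs about 0.4 kg in all.
- pointed_offcut: The same pointed offcut; origin under its middle on its underside. It too has a bolt fixed unseen on its centre line: its balance point lies up to about 45 mm from the middle along x, either way; where, must be felt. Weighs about 0.4 kg in all.
- rest: The drying rest, screwed to the bench: plywood base board 150 x 120 x 14 mm, with the bearer upright along its middle and low blocks beside the bearer's foot, up to 36 mm high. Origin under the middle of the base board, axes as for its top.
- tape_masking: roll of masking tape lying flat, 84 mm across, 24 mm high; origin under its centre
- tape_measure: yellow tape measure, 34 x 73 x 68 mm; origin under its centre
Things that resemble listed ones, but are neither listed nor needed, are in the scene too. Leave any purple look-alike of the long_offcut alone.

How it is judged:
By the outcome, as a careful person would: the job done as asked, in the order asked, and still so for the second after the job is handed in, with the robot touching nothing.
It also fails if it takes over 72 s, if anything falls off the work surface, if the arm or the gripper's body presses on something with over 40 N, if the wrist force passes 120 N, or if a joint passes its speed limit or range.

ROBOT

A 6-joint arm with a two-finger parallel gripper is mounted at the origin on a cart in front of the work surface, level with it; the furniture and walls round the work are solid. World frame = base frame: x ahead of the robot, y to its left, z up, the work surface at z = 0. Lengths are in mm, angles in rad, forces in N, time in s.
With the tool pointing down it reaches from about 325 to 775 mm from the base axis. Payload 9.3 kg.
Tool frame: the origin (TCP) lies where the fingers leave the gripper's body, on its centre line; the fingertips stand 73 mm ahead of it and the grasp point (between the pads) lies 54 mm ahead of it; z points along the fingers, y is the line along which they close (so a half turn about z gives the same grasp; the last joint's range is limited). The gripper opens to 85 mm and grips with 20 to 120 N. Pads are 22 mm wide; open, the fingers measure 114 mm over their backs; the gripper's body (76 mm by 85 mm) begins 54 mm behind the grasp point. The pads swing forward as they close: fully open they stand 13 mm farther back than shut.
Start: joints at [1.02, 0.259, 0.021, 1.334, 0, 1.418], TCP at [213.066, 507.05, 303.879] pointing down, gripper open.
Joint ranges: [-3.04, 3.04], [-0.91, 1.82], [-1.04, 1.36], [-1.92, 1.95], [-1.52, 1.45], [-3.14, 3.14]. Speed limits (rad/s): [2.22, 2.22, 2.79, 3.14, 3.14, 3.14].

INTERFACE

Orientations are given as a rotation vector (axis times angle).
In Python, from plant import ctrl, imaging gives the robot as it stands. The module is installed in compiled form; this text tells all that it offers.
- The arm moves only by the tool play_rows, never from a script. Its argument "series" is one flat list of numbers, 6 for each row, row after row: the shift along the tool's x, y, z normalised to -1 to 1, where 1 is 0.15 m, then the turn, a rotation vector about the tool's x, y, z normalised to -1 to 1, where 1 is 180 degrees. A call has 1 to 10 rows; each row is the pose to reach, as a shift and turn from the pose commanded when the call began, along the tool's axes at that moment, turning the shorter way round; what a row does not reach only later rows make up. A row lasts 1/8 s, in which the tool goes at most 62.5 mm and 10.7 degrees, less where a joint would pass 70% of its speed; a pose out of reach is approached as far as the arm can. A call with a number of a shift or a turn outside -1 to 1 is refused whole. A call with a gripper value outside its range is refused whole. "gripper" is the closure, from -1 (fully open) to 1 (shut), set as the call begins (left out, the last holds). The fingers move at their own pace and stop on an object; the grip force is fixed at half the most. Time passes only in rows, so rows that repeat a pose let the fingers close. It gives the time, the measured TCP pose, the force, the opening and the grip force at its end, in the units of the state.
- ctrl.get_state(): the state, without advancing time (a new reading comes with each control period).
- imaging.grab_frame(name): name is "side" or "top" or "wrist"; returns a dict with "img" (400x640x3 uint8, blue, green, red), "fx", "fy", "cx", "cy" (pixels), "position" and "orientation" of the camera in the world. Camera axes: x right, y down, z forward; pixel columns grow to the right and rows downward; lengths in mm; the calibration is good to about 2 mm. A picture is of the moment at which its call begins. There is no depth.
- ctrl.sign_off(): hands the job in; it is judged then, once.
The state is a dict: "t": time; "joints": joint angles; "joint_velocities": joint speeds; "joint_efforts": joint torques, N m; "ee_pos": TCP position; "tcp_rot": TCP orientation; "force": force on the tool from outside, world axes, zero at the start; "wrist_torque": the same for the moment, N m; "opening": finger opening in mm; "grip_force": force on a finger pad.
Only numpy, scipy, OpenCV 4.12 (cv2) and the standard library are available. Lean on these libraries where they do the work, as an engineer would, in place of code of your own. Each camera call takes 0.05 s, during which the arm holds its last target. There are 200 camera calls.

## Working session

There is one attempt and no reset: what is moved stays moved. The work goes in short steps, Python scripts to look and compute and a tool call to move; the robot and the scene stay as the last step left them, time stands still between calls to the robot, and variables do not carry over. Pictures are saved under pics/ and viewed, at most 10 in all, crops included, and the job is handed in when it is done.

Besides the shell and the picture viewer there is one more tool, called after "Request:" in YAML: its name, and indented under it one key for each argument. play_rows: Moves the arm, as the interface text tells. Scaled input: -1 to 1 covers 0.15 m each way for a shift and 180 degrees each way for a turn. Its arguments: {"type":"object","properties":{"series":{"type":"array","items":{"type":"number"}},"gripper":{"type":"number"}},"required":["series"]}

```bash
mkdir -p pics; python3 - <<'E'
from plant import ctrl, imaging
import cv2,json,numpy as np,pickle
s=ctrl.get_state();print(s)
for n in("side","top","wrist"):
    f=imaging.grab_frame(n);cv2.imwrite(f"pics/{n}0.png",f["img"]);pickle.dump(f,open(f"pics/{n}0.pkl","wb"))
    print(n,{k:np.round(v,3) for k,v in f.items() if k!="img"})
a=cv2.imread("pics/side0.png");b=cv2.imread("pics/top0.png")
E
```

```text
{'t': 0.0, 'joints': array([ 1.02040067e+00,  2.59177610e-01,  2.07321815e-02,  1.33371917e+00,
       -4.53943007e-06,  1.41820689e+00]), 'joint_velocities': array([ 0.00157899,  0.001202  ,  0.0006292 , -0.00022472,  0.00053347,
       -0.00082413]), 'joint_efforts': array([ 8.79325653e-04, -5.55651784e+01,  3.44522524e+01,  1.40841844e-02,
       -1.07167891e-04, -4.31841571e-06]), 'ee_pos': array([212.95973433, 506.87555265, 303.26239461]), 'tcp_rot': array([-6.20668080e-01, -3.07919445e+00,  2.02002502e-03]), 'force': array([-0.00425609, -0.41960812,  0.52652502]), 'wrist_torque': array([-0.01499444, -0.03761455,  0.0060301 ]), 'grip_force': 0.0, 'opening': 85.16416845717394}
side {'fx': np.float64(452.74), 'fy': np.float64(452.74), 'cx': np.float64(315.351), 'cy': np.float64(208.212), 'position': array([520.071, 789.277, 778.279]), 'orientation': array([-0.134,  2.788, -1.321])}
top {'fx': np.float64(372.03), 'fy': np.float64(372.03), 'cx': np.float64(319.203), 'cy': np.float64(207.282), 'position': array([450.747, -86.872, 899.868]), 'orientation': array([-2.133,  2.152, -0.211])}
wrist {'fx': np.float64(311.305), 'fy': np.float64(311.305), 'cx': np.float64(318.914), 'cy': np.float64(198.807), 'position': array([148.508, 535.038, 374.333]), 'orientation': array([2.416, 1.605, 0.223])}
```

View pics/top0.png

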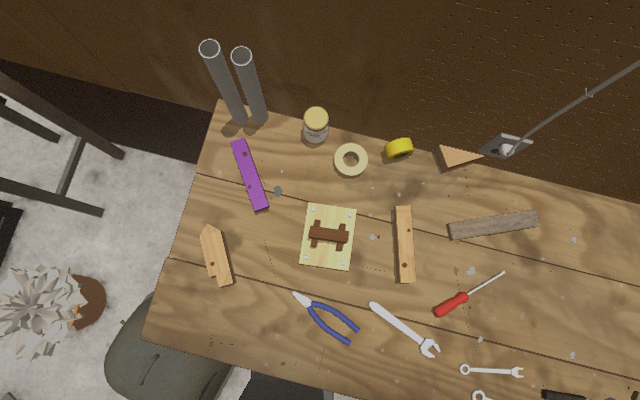

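View pics/side0.png

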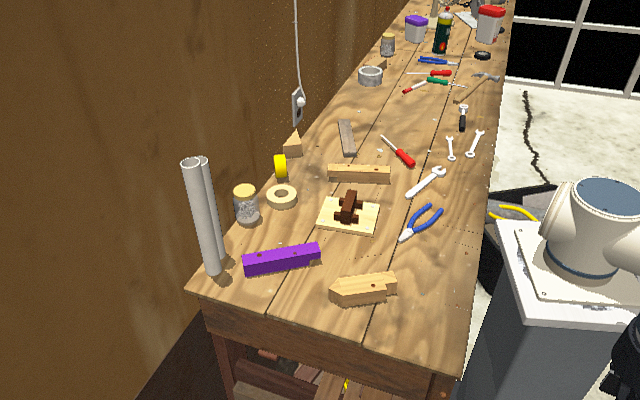

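The top view shows four candidates for the long piece. The purple bar at (250,175) is excluded. The grey plank at (493,225) is weathered and unlisted. The pointed piece, with its tip up-left, is at (216,255). The pale bar at (404,245) points away from the robot and fits the long offcut. The rest is at (328,237), the masking tape roll at (351,160) and the tape measure at (399,149). An enlarged crop will confirm this.

```bash
cat > h.py <<'E'
import numpy as np,cv2,pickle
from scipy.spatial.transform import Rotation as R
def ray(f,u,v,z):
    d=R.from_rotvec(f["orientation"]).as_matrix()@np.array([(u-f["cx"])/f["fx"],(v-f["cy"])/f["fy"],1])
    p=np.array(f["position"]);return (p+d*(z-p[2])/d[2])[:2]
def proj(f,P):
    c=R.from_rotvec(f["orientation"]).as_matrix().T@(np.array(P,float)-f["position"])
    return np.array([f["cx"]+f["fx"]*c[0]/c[2],f["cy"]+f["fy"]*c[1]/c[2]])
E
python3 - <<'E'
from h import *
f=pickle.load(open("pics/top0.pkl","rb"));im=f["img"]
cv2.imwrite("pics/crop1.png",cv2.resize(im[195:295,190:420],None,fx=3.4,fy=3.4,interpolation=cv2.INTER_CUBIC))
h=cv2.cvtColor(im,cv2.COLOR_BGR2HSV)
for n,u,v in(("long",404,235),("pt",216,260),("bearer",328,236),("base",312,215),("bench",380,220),("bench",270,250)):print(n,h[v,u],ray(f,u,v,40))
E
```

```text
long [ 20  98 196] [ 533.09989463 -305.66154302]
pt [ 17 104 192] [479.98405935 127.42322359]
bearer [ 12 131 115] [ 532.3687318  -128.46869792]
base [ 27  69 197] [581.85766061 -91.79939781]
bench [ 16 118  95] [ 568.79142011 -250.91827038]
bench [ 17 114 147] [501.41547091   5.15756069]
```

View pics/crop1.png

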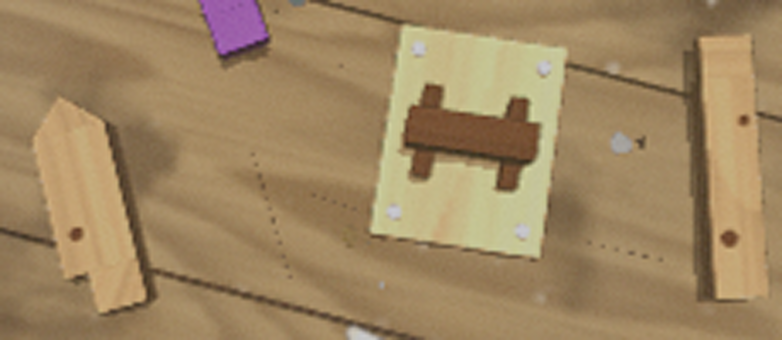

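The crop confirms it. The pale long bar is at crop (732,170) with two dark dots, and the pointed piece at crop (95,205) has its tip up-left and its notch at the lower left. The bearer runs from crop (406,125) to (538,140). Next I measure the poses.

```bash
cat >> h.py <<'E'
def blob(f,seed,z,lo,hi,box=60):
    h=cv2.cvtColor(f["img"],cv2.COLOR_BGR2HSV);m=cv2.inRange(h,lo,hi)
    m=cv2.morphologyEx(m,cv2.MORPH_CLOSE,np.ones((3,3),np.uint8))
    w=np.zeros_like(m);w[max(0,seed[1]-box):seed[1]+box,max(0,seed[0]-box):seed[0]+box]=255;m&=w
    cs,_=cv2.findContours(m,cv2.RETR_EXTERNAL,cv2.CHAIN_APPROX_NONE)
    c=max(cs,key=cv2.contourArea)
    P=np.array([ray(f,*p[0],z) for p in c],np.float32);r=cv2.minAreaRect(P)
    return c,P,r
E
python3 - <<'E'
from h import *
t=pickle.load(open("pics/top0.pkl","rb"));s=pickle.load(open("pics/side0.pkl","rb"))
for n,seed,z,lo,hi in(("long",(404,245),40,(10,60,165),(24,140,255)),("pt",(216,255),40,(10,60,165),(24,140,255)),("bearer",(328,237),60,(0,60,0),(15,255,135)),("base",(328,237),14,(22,30,150),(32,120,255))):
    c,P,r=blob(t,seed,z,lo,hi,50 if n!="bearer" else 30); print(n,"px",cv2.boundingRect(c),np.round(r,1) if 0 else r, "box",np.round(cv2.boxPoints(r)).tolist())
for P in((533,-128,60),(533,-306,40),(480,127,40)):print(P,proj(s,P),proj(t,P))
ims=s["img"]; cv2.imwrite("pics/crop2.png",np.hstack([cv2.resize(ims[150:240,310:400],None,fx=4.4,fy=4.4,interpolation=2),cv2.resize(ims[240:330,318:408],None,fx=4.4,fy=4.4,interpolation=2)]))
E
```

```text
long px (396, 205, 58, 90) ((490.50396728515625, -324.3330078125), (232.6777801513672, 101.4665756225586), 19.458574295043945) box [[364.0, -315.0], [398.0, -411.0], [617.0, -333.0], [583.0, -238.0]]
pt px (175, 217, 58, 70) ((508.8689880371094, 145.81748962402344), (189.14620971679688, 89.10922241210938), 46.658714294433594) box [[412.0, 108.0], [476.0, 46.0], [606.0, 184.0], [541.0, 245.0]]
bearer px (309, 220, 39, 31) ((532.9295043945312, -127.53897094726562), (87.75003051757812, 60.41949462890625), 80.71529388427734) box [[496.0, -166.0], [556.0, -176.0], [570.0, -89.0], [510.0, -79.0]]
base px (299, 202, 58, 69) ((536.5530395507812, -128.7786102294922), (119.60836029052734, 149.39453125), 80.98324584960938) box [[453.0, -176.0], [601.0, -200.0], [620.0, -81.0], [472.0, -58.0]]
(533, -128, 60) [349.49879306 199.16256928] [328.20297486 234.88248953]
(533, -306, 40) [351.88013714 166.77919514] [404.14658732 235.0414995 ]
(480, 127, 40) [368.75166291 280.77013536] [216.18748177 259.99094791]
```

View pics/crop2.png

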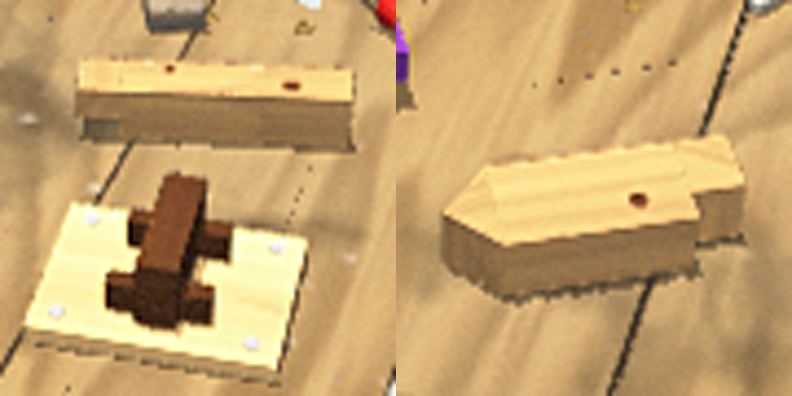

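The side crop shows that the long piece's undercut is at its left, far end at crop (100,128), so its +x points away from the robot. The pointed piece's tip is at crop (443,212), also far. Pose from corner pixels:

```bash
python3 - <<'E'
from h import *
t=pickle.load(open("pics/top0.pkl","rb"));s=pickle.load(open("pics/side0.pkl","rb"))
S=lambda L,ox,oy,dx=0:[ray(s,(x-dx)/4.4+ox,y/4.4+oy,40).round(0).tolist() for x,y in L]
T=lambda L:[ray(t,x/3.4+190,y/3.4+195,40).round(0).tolist() for x,y in L]
print("long side",S([(80,60),(352,70),(352,101),(78,93)],310,150))
print("long top",T([(699,38),(750,36),(767,297),(715,299)]))
print("pt side",S([(443,212),(490,165),(733,138),(744,183),(697,213),(502,244)],318,240,396))
print("pt top",T([(62,98),(105,124),(145,292),(100,312),(65,278),(36,140)]))
E
```

```text
long side [[603.0, -316.0], [423.0, -320.0], [424.0, -284.0], [601.0, -278.0]]
long top [[601.0, -289.0], [603.0, -325.0], [425.0, -327.0], [424.0, -292.0]]
pt side [[564.0, 156.0], [543.0, 123.0], [424.0, 94.0], [420.0, 124.0], [443.0, 145.0], [535.0, 173.0]]
pt top [[563.0, 148.0], [545.0, 119.0], [433.0, 88.0], [420.0, 118.0], [443.0, 142.0], [535.0, 165.0]]
```

Request:
play_rows:
  series: [-1, -1, 0, 0, 0, -0.1333, -1, -1, 0, 0, 0, -0.1333, -1, -1, 0, 0, 0, -0.1333, -1, -1, 0, 0, 0, -0.1333, -1, -1, 0, 0, 0, -0.1333]
  gripper: -1

```text
t: 0.78
ee_pos: [293.8, 309.0, 304.0]
tcp_rot: [-0.028, 3.141, 0.0]
force: [-0.1, 0.2, 0.5]
opening: 85.7
grip_force: 0.0
```

Request:
play_rows:
  series: [-0.35, -1, 0, 0, 0, 0, -0.35, -1, 0, 0, 0, 0, -0.35, -1, 0, 0, 0, 0, -0.35, -1, 0, 0, 0, 0]

```text
t: 1.27
ee_pos: [349.6, 160.9, 303.8]
tcp_rot: [0.028, -3.141, -0.0]
force: [-0.0, -0.1, -0.5]
opening: 85.5
grip_force: 0.0
```

Request:
play_rows:
  series: [-0.35, -1, 0, 0, 0, 0, -0.35, -1, 0, 0, 0, 0, -0.35, -1, 0, 0, 0, 0, -0.35, -1, 0, 0, 0, 0]

```text
t: 1.78
ee_pos: [405.5, 12.4, 303.5]
tcp_rot: [0.03, -3.141, -0.001]
force: [-0.5, 0.2, -0.0]
opening: 85.3
grip_force: 0.0
```

Request:
play_rows:
  series: [-0.35, -1, 0, 0, 0, 0, -0.35, -1, 0, 0, 0, 0, -0.35, -1, 0, 0, 0, 0, -0.35, -1, 0, 0, 0, 0]

```text
t: 2.28
ee_pos: [461.2, -136.0, 303.1]
tcp_rot: [0.031, -3.14, -0.001]
force: [0.2, 0.7, 0.5]
opening: 85.3
grip_force: 0.0
```

Request:
play_rows:
  series: [-0.35, -1, 0.3, 0, 0, 0, -0.35, -1, 0.3, 0, 0, 0, -0.35, -1, 0.3, 0, 0, 0, -0.35, -1, 0.3, 0, 0, 0, -0.35, -1, 0.3, 0, 0, 0]

```text
t: 2.9
ee_pos: [516.1, -282.6, 259.0]
tcp_rot: [0.036, -3.141, -0.001]
force: [0.3, 0.2, 0.6]
opening: 85.6
grip_force: 0.0
```

```bash
python3 - <<'E'
from plant import ctrl, imaging
from h import *
f=imaging.grab_frame("wrist");cv2.imwrite("pics/w1.png",f["img"]);pickle.dump(f,open("pics/w1.pkl","wb"))
s=ctrl.get_state();print(s["ee_pos"],s["tcp_rot"],f["position"],f["orientation"])
print([proj(f,(x,y,40)).round() .tolist() for x,y in((602,-287),(602,-323),(424,-325),(424,-289))])
E
```

```text
[ 516.02671713 -282.59337657  259.4268572 ] [-3.59711368e-02  3.14116388e+00  3.97482853e-04] [ 446.16942691 -283.18925255  330.03504426] [2.05127393 2.09719902 0.29381296]
[[312.0, 267.0], [277.0, 266.0], [271.0, 83.0], [313.0, 84.0]]
```

View pics/w1.png

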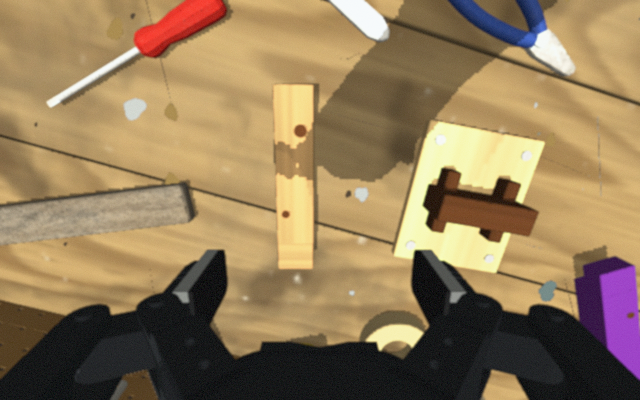

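The wrist view shows the long piece's top spanning (274,85) to (312,268), which agrees with the top-camera estimate to 1–3 px and puts its centre at about (513,-306). The rest's base corners are at (433,121), (545,140), (497,272) and (395,254). Next I descend and measure the tare.

Request:
play_rows:
  series: [0.023, -0.156, 0.7, 0, 0, 0.003, 0.023, -0.156, 0.7, 0, 0, 0.003, 0.023, -0.156, 0.7, 0, 0, 0.003, 0.023, -0.156, 0.7, 0, 0, 0.003]

```text
t: 3.45
ee_pos: [513.6, -307.6, 156.2]
tcp_rot: [-0.02, 3.14, -0.002]
force: [-0.5, -1.0, -0.7]
opening: 85.2
grip_force: 0.0
```

```bash
cat >> h.py <<'E'
def sample(n=12):
    from plant import ctrl,imaging
    F=[];M=[];J=[]
    for i in range(n):
        imaging.grab_frame("wrist");s=ctrl.get_state();F.append(s["force"]);M.append(s["wrist_torque"]);J.append(s["joint_efforts"])
    F,M,J=map(np.array,(F,M,J))
    print("F",F.mean(0).round(3),"+-",(F.std(0)/n**.5).round(3),"M",M.mean(0).round(4),"+-",(M.std(0)/n**.5).round(4),"J",J.mean(0).round(3))
    s=ctrl.get_state();print("t",s["t"],s["ee_pos"].round(2),s["tcp_rot"].round(4),s["opening"],s["joints"].round(3))
    return F.mean(0),M.mean(0)
E
python3 - <<'E'
from h import *
sample()
f=pickle.load(open("pics/w1.pkl","rb"))
P=np.array([ray(f,u,v,14) for u,v in((433,121),(545,140),(497,272),(395,254))]);print(P.round(1),P.mean(0))
E
```

```text
F [-0.211  0.168 -0.008] +- [0.156 0.136 0.188] M [0.002  0.0089 0.0056] +- [0.007  0.0109 0.009 ] J [ 5.1000e-02 -6.4375e+01  3.1019e+01  1.1000e-02  2.0000e-03  4.0000e-03]
t 4.05 [ 512.81 -308.29  153.89] [ 0.018  -3.1415 -0.    ] 85.11574459672921 [-0.681  0.419 -0.133  1.019 -0.    -0.693]
[[ 454.  -170.3]
 [ 470.   -55.8]
 [ 617.9  -77.5]
 [ 598.2 -195. ]] [ 535.01687397 -124.63783047]
```

Request:
play_rows:
  series: [0, 0.01, 0.26, 0, 0, 0, 0, 0.01, 0.5, 0, 0, 0, 0, 0.01, 0.52, 0, 0, 0, 0, 0.01, 0.52, 0, 0, 0]

```text
t: 4.55
ee_pos: [513.1, -307.1, 76.6]
tcp_rot: [-0.018, 3.141, -0.0]
force: [0.1, 1.1, 0.8]
opening: 85.0
grip_force: 0.0
```

Request:
play_rows:
  series: [0, 0, 0, 0, 0, 0, 0, 0, 0, 0, 0, 0, 0, 0, 0, 0, 0, 0, 0, 0, 0, 0, 0, 0, 0, 0, 0, 0, 0, 0, 0, 0, 0, 0, 0, 0]
  gripper: 1

```text
t: 5.3
ee_pos: [513.1, -307.0, 76.8]
tcp_rot: [-0.018, 3.14, -0.001]
force: [-1.6, 0.9, 5.5]
opening: 35.4
grip_force: 61.0
```

Request:
play_rows:
  series: [0, 0, -0.1, 0, 0, 0, 0, 0, -0.2, 0, 0, 0, 0, 0, -0.27, 0, 0, 0, 0, 0, -0.27, 0, 0, 0, 0, 0, -0.27, 0, 0, 0]

```text
t: 5.92
ee_pos: [512.6, -306.7, 116.1]
tcp_rot: [0.018, -3.141, -0.0]
force: [-0.1, -0.9, -4.7]
opening: 35.4
grip_force: 60.7
```

```bash
python3 - <<'E'
from h import *
sample()
from plant import imaging
f=imaging.grab_frame("side");cv2.imwrite("pics/s2.png",cv2.resize(f["img"][100:250,240:440],None,fx=4,fy=4,interpolation=2));pickle.dump(f,open("pics/s2.pkl","wb"))
E
```

```text
F [-0.244  0.226 -4.254] +- [0.115 0.138 0.106] M [-0.0035 -0.1329  0.0037] +- [0.0097 0.009  0.0075] J [ 4.0000e-03 -6.7879e+01  3.0886e+01  1.0100e-01 -7.9000e-02  0.0000e+00]
t 6.525 [ 512.78 -306.77  116.36] [ 0.0181 -3.1415 -0.    ] 35.452696600575344 [-0.679  0.45  -0.189  0.932 -0.    -0.691]
```

View pics/s2.png

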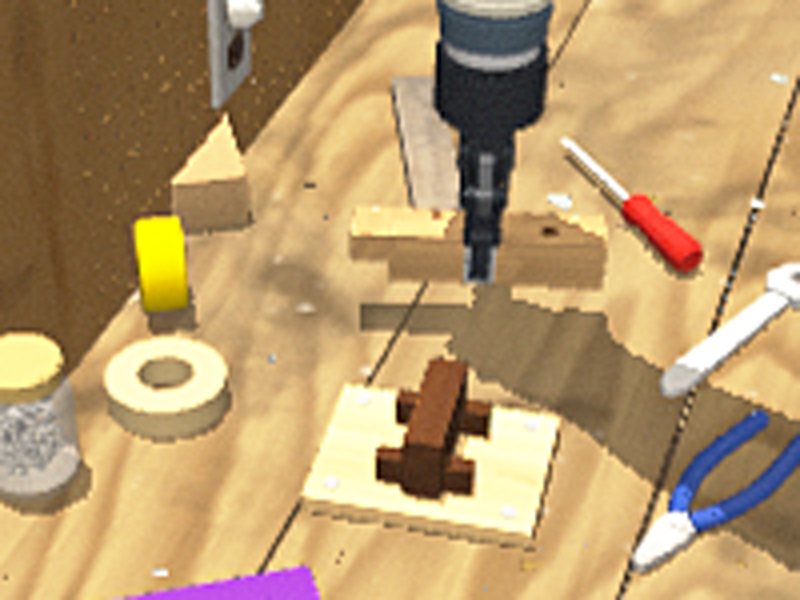

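The long piece is held level. The force/torque gives the balance point about 30 mm toward the near (-x) end, where TCP x is 513. I'll set it down, regrip 30 mm nearer, and lift again to measure.

Request:
play_rows:
  series: [0, 0, 0.1, 0, 0, 0, 0, 0, 0.2, 0, 0, 0, 0, 0, 0.27, 0, 0, 0, 0, 0, 0.27, 0, 0, 0]

```text
t: 7.08
ee_pos: [512.6, -306.4, 75.9]
tcp_rot: [0.018, -3.141, -0.001]
force: [-2.4, 2.6, 5.4]
opening: 35.6
grip_force: 64.1
```

Request:
play_rows:
  series: [0, 0, 0, 0, 0, 0, 0, 0, 0, 0, 0, 0, 0, 0, 0, 0, 0, 0, 0.1, 0, 0, 0, 0, 0, 0.2, 0, 0, 0, 0, 0, 0.2, 0, 0, 0, 0, 0]
  gripper: 0

```text
t: 7.82
ee_pos: [481.3, -307.1, 76.0]
tcp_rot: [0.016, -3.141, -0.001]
force: [0.5, 0.3, 0.8]
opening: 42.8
grip_force: 0.0
```

Request:
play_rows:
  series: [0, 0, 0, 0, 0, 0, 0, 0, 0, 0, 0, 0, 0, 0, 0, 0, 0, 0, 0, 0, 0, 0, 0, 0, 0, 0, 0, 0, 0, 0]
  gripper: 1

```text
t: 8.45
ee_pos: [482.6, -307.3, 76.4]
tcp_rot: [0.018, -3.141, 0.001]
force: [-4.9, 0.2, 6.2]
opening: 35.3
grip_force: 61.6
```

Request:
play_rows:
  series: [0, 0, -0.1, 0, 0, 0, 0, 0, -0.2, 0, 0, 0, 0, 0, -0.3, 0, 0, 0, 0, 0, -0.3, 0, 0, 0, 0, 0, -0.3, 0, 0, 0]

```text
t: 9.07
ee_pos: [482.7, -307.0, 120.7]
tcp_rot: [0.018, -3.141, -0.0]
force: [0.3, -0.1, -5.1]
opening: 35.2
grip_force: 60.7
```

```bash
python3 -c "
from h import *
sample(24)"
```

```text
F [-0.127  0.026 -4.269] +- [0.076 0.089 0.123] M [0.0014 0.0018 0.001 ] +- [0.0073 0.0048 0.0051] J [ 4.0000e-03 -6.4412e+01  3.0657e+01 -2.0000e-03  4.0000e-03  0.0000e+00]
t 10.275 [ 482.8  -307.12  120.88] [ 0.0181 -3.1415 -0.    ] 35.097613441949036 [-0.713  0.408 -0.247  0.916  0.    -0.725]
```

The moment is now about zero, so the piece is held at its balance point. I refine the rest centre from the side view before placing.

```bash
python3 - <<'E'
from h import *
s=pickle.load(open("pics/s2.pkl","rb"));t=pickle.load(open("pics/top0.pkl","rb"));w=pickle.load(open("pics/w1.pkl","rb"))
P=np.array([ray(s,x/4+239.6,y/4+99.6,14) for x,y in((345,385),(560,410),(533,535),(303,500))]);print(P.round(1).tolist(),P.mean(0))
for n,f,seed,b in(("t",t,(328,237),40),("s",s,(348,215),40),("w",w,(470,197),90)):
    c,Q,r=blob(f,seed,14,(22,30,100),(34,130,255),b);print(n,r)
# bearer top by brightness: reddish brown; top face brighter than sides
for n,f,seed,b in(("t",t,(328,237),22),("s",s,(348,215),30),("w",w,(485,205),60)):
    h=cv2.cvtColor(f["img"],cv2.COLOR_BGR2HSV);m=cv2.inRange(h,(0,100,0),(14,255,140));ww=np.zeros_like(m);ww[seed[1]-b:seed[1]+b,seed[0]-b:seed[0]+b]=255;m&=ww
    v=h[...,2][m>0];print(n,np.percentile(v,[5,25,50,75,95]))
    m2=(m>0)&(h[...,2]>np.percentile(v,50)*0.93);m2=cv2.morphologyEx(m2.astype(np.uint8)*255,cv2.MORPH_OPEN,np.ones((3,3),np.uint8))
    cs,_=cv2.findContours(m2,0,1);c=max(cs,key=cv2.contourArea);print(cv2.minAreaRect(np.array([ray(f,*p[0],60) for p in c],np.float32)))
E
```

```text
[[599.4, -195.9], [452.3, -180.9], [470.0, -53.8], [616.1, -74.0]] [ 534.43389123 -126.16270093]
t ((536.5935668945312, -128.65054321289062), (119.95848846435547, 149.3599090576172), 80.9271011352539)
s ((541.3737182617188, -130.97109985351562), (129.6837615966797, 162.0664825439453), 80.87096405029297)
w ((535.9561157226562, -125.95809936523438), (120.35546112060547, 150.70436096191406), 81.06615447998047)
t [100.  112.  116.5 119.  122. ]
((536.2037963867188, -128.7142333984375), (85.22222900390625, 23.327478408813477), 81.039306640625)
s [ 48.  67.  74. 116. 139.]
((541.2680053710938, -62.502769470214844), (19.68129539489746, 41.6567268371582), 2.5008955001831055)
w [ 37.  71. 115. 121. 125.]
((540.7831420898438, -127.90701293945312), (89.60275268554688, 33.96649932861328), 80.994384765625)
```

The estimates agree: rest centre (536.2,-127.5), yaw -9.0°.

Request:
play_rows:
  series: [0, 0, -0.15, 0, 0, 0, 0, 0, -0.3, 0, 0, 0, -0.1, 0.2, -0.3, 0, 0, 0.03, -0.25, 0.45, -0.3, 0, 0, 0.054, -0.37, 0.7, -0.3, 0, 0, 0.054, -0.37, 0.7, -0.3, 0, 0, 0.054, -0.37, 0.7, -0.3, 0, 0, 0.054]

```text
t: 11.15
ee_pos: [537.1, -201.5, 165.9]
tcp_rot: [-0.247, -3.132, 0.0]
force: [0.4, -0.3, -4.4]
opening: 35.4
grip_force: 61.3
```

```bash
cat >> h.py <<'E'
def togo(x,y,z,ang):
    "normalised row to TCP (x,y,z) with tool-x world angle ang (deg)"
    from plant import ctrl
    s=ctrl.get_state();A=R.from_rotvec(s["tcp_rot"]);B=R.from_euler("z",ang,degrees=True)*R.from_matrix(np.diag([1,-1,-1]))
    print("at",s["ee_pos"].round(1),"t",s["t"],"row",(A.inv().apply(np.array([x,y,z])-s["ee_pos"])/150).round(3),((A.inv()*B).as_rotvec()/np.pi).round(4))
E
python3 -c "
from h import *
togo(536.2,-127.5,165,171)"
```

```text
at [ 537.1 -201.5  165.9] t 11.15 row [0.083 0.486 0.006] [-0.0001 -0.     -0.0001]
```

Request:
play_rows:
  series: [0.04, 0.25, 0, 0, 0, 0, 0.08, 0.48, 0, 0, 0, 0, 0.083, 0.486, 0.006, 0, 0, 0, 0.083, 0.486, 0.006, 0, 0, 0, 0.083, 0.486, 0.006, 0, 0, 0]

```text
t: 11.78
ee_pos: [536.3, -128.8, 165.0]
tcp_rot: [0.25, 3.131, -0.001]
force: [0.6, -0.5, -3.7]
opening: 35.5
grip_force: 62.0
```

```bash
python3 - <<'E'
from h import *
togo(536.2,-127.5,140,171)
from plant import imaging
f=imaging.grab_frame("wrist");cv2.imwrite("pics/w3.png",f["img"]);pickle.dump(f,open("pics/w3.pkl","wb"))
print(proj(f,(536.2,-127.5,60)),[proj(f,(536.2+.988*a+.156*b,-127.5-.156*a+.988*b,z)).round(0).tolist() for z,A,B in((60,13,45),(14,75,60)) for a in(-A,A) for b in(-B,B)])
E
```

```text
at [ 536.3 -128.8  165. ] t 11.775 row [0.002 0.008 0.167] [-0.0001  0.0001 -0.0008]
[319.46261471 229.89437784] [[244.0, 210.0], [395.0, 209.0], [247.0, 250.0], [393.0, 249.0], [231.0, 102.0], [407.0, 102.0], [246.0, 295.0], [393.0, 295.0]]
```

View pics/w3.png

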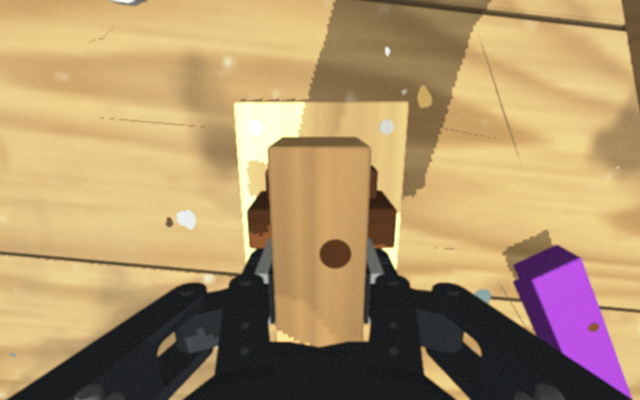

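The wrist view shows the base's near edge at (234,102)–(407,102) and the bearer's far edge at row 247. The predicted rows were 102 and 249, so the alignment is good. Lowering.

Request:
play_rows:
  series: [0, 0.008, 0.08, 0, 0, 0, 0, 0.008, 0.15, 0, 0, 0, 0, 0.008, 0.17, 0, 0, 0, 0, 0.008, 0.18, 0, 0, 0, 0, 0.008, 0.185, 0, 0, 0, 0, 0.008, 0.19, 0, 0, 0]

```text
t: 12.58
ee_pos: [536.6, -126.4, 136.7]
tcp_rot: [0.248, 3.131, -0.0]
force: [-1.0, 0.6, -5.5]
opening: 35.2
grip_force: 62.0
```

```bash
python3 -c "
from h import *
sample(6)"
```

```text
F [-0.104  0.025 -4.542] +- [0.253 0.193 0.166] M [-0.0087  0.0055 -0.0096] +- [0.0089 0.0045 0.0081] J [ 2.0000e-03 -6.1077e+01  3.1010e+01 -1.5000e-02  1.0000e-03 -0.0000e+00]
t 12.875 [ 536.49 -126.36  136.58] [ 2.4810e-01  3.1316e+00 -1.0000e-04] 35.233163010192605 [-0.384  0.362 -0.276  0.932 -0.    -0.225]
```

Request:
play_rows:
  series: [0, 0, 0.004, 0, 0, 0, 0, 0, 0.008, 0, 0, 0, 0, 0, 0.008, 0, 0, 0]

```text
t: 13.25
ee_pos: [536.5, -126.4, 136.3]
tcp_rot: [0.248, 3.131, -0.001]
force: [-3.9, 1.8, 7.7]
opening: 35.3
grip_force: 63.7
```

```bash
python3 -c "
from h import *
sample(6)"
```

```text
F [-3.747  1.212  7.728] +- [0.074 0.078 0.312] M [ 0.2671  0.7729 -0.0029] +- [0.0069 0.0114 0.0141] J [-2.0500e-01 -5.4918e+01  2.9334e+01 -1.5170e+00  4.1000e-02 -1.0000e-03]
t 13.55 [ 536.49 -126.35  136.32] [ 2.4790e-01  3.1307e+00 -6.0000e-04] 35.308172740831694 [-0.384  0.362 -0.277  0.93  -0.    -0.225]
```

Contact. I ease the press off, then open just enough to let the piece balance, staying around it.

Request:
play_rows:
  series: [0, 0, -0.005, 0, 0, 0, 0, 0, -0.005, 0, 0, 0]

```text
t: 13.8
ee_pos: [536.5, -126.4, 136.3]
tcp_rot: [0.248, 3.131, -0.0]
force: [-2.4, 0.5, 3.4]
opening: 35.8
grip_force: 62.7
```

Request:
play_rows:
  series: [0, 0, 0, 0, 0, 0, 0, 0, 0, 0, 0, 0, 0, 0, 0, 0, 0, 0, 0, 0, 0, 0, 0, 0, 0, 0, 0, 0, 0, 0, 0, 0, 0, 0, 0, 0]
  gripper: 0

```text
t: 14.55
ee_pos: [536.5, -126.3, 136.0]
tcp_rot: [-0.248, -3.132, -0.0]
force: [-0.2, 0.4, -0.4]
opening: 43.0
grip_force: 0.0
```

```bash
python3 - <<'E'
from h import *
sample(2)
from plant import imaging
f=imaging.grab_frame("side");cv2.imwrite("pics/s4.png",cv2.resize(f["img"][130:260,280:420],None,fx=4,fy=4,interpolation=2));pickle.dump(f,open("pics/s4.pkl","wb"))
E
```

```text
F [-0.012  0.484 -0.386] +- [0.573 0.365 0.185] M [ 0.0049  0.0129 -0.0198] +- [0.0105 0.0026 0.0031] J [-2.0000e-03 -5.8727e+01  2.9496e+01  1.0000e-03 -0.0000e+00 -0.0000e+00]
t 14.65 [ 536.46 -126.35  136.  ] [-0.2481 -3.1317  0.    ] 42.726470373805405 [-0.384  0.363 -0.277  0.931 -0.    -0.225]
```

View pics/s4.png

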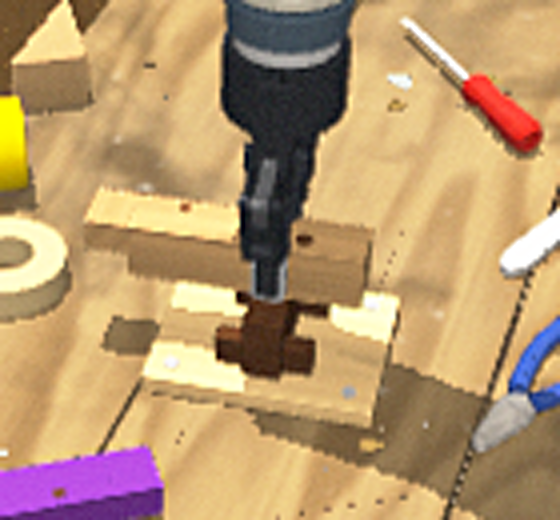

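The long piece stands level on the bearer with the fingers clear. I retreat upward and go to the pointed piece.

Request:
play_rows:
  series: [0, 0, -0.05, 0, 0, 0, 0, 0, -0.2, 0, 0, 0, 0, 0, -0.5, 0, 0, 0, 0, 0, -0.9, 0, 0, 0, 0, 0, -0.9, 0, 0, 0]

```text
t: 15.32
ee_pos: [537.7, -126.8, 276.3]
tcp_rot: [0.247, 3.124, -0.004]
force: [0.2, -0.4, -0.4]
opening: 43.0
grip_force: 0.0
```

Request:
play_rows:
  series: [0.3, 0.9, 0, 0, 0, -0.133, 0.3, 0.9, 0, 0, 0, -0.133, 0.3, 0.9, 0, 0, 0, -0.133, 0.3, 0.9, 0, 0, 0, -0.133, 0.3, 0.9, 0, 0, 0, -0.133]
  gripper: -1

```text
t: 15.95
ee_pos: [513.6, 13.2, 270.9]
tcp_rot: [0.404, -3.115, 0.0]
force: [0.2, -0.5, -0.2]
opening: 85.2
grip_force: 0.0
```

```bash
python3 - <<'E'
from h import *
togo(491,131.6,190,195)
from plant import imaging
f=imaging.grab_frame("wrist");cv2.imwrite("pics/w5.png",f["img"]);pickle.dump(f,open("pics/w5.pkl","wb"))
t=imaging.grab_frame("top");pickle.dump(t,open("pics/t5.pkl","wb"))
c=np.array([491,131.6]);X=np.array([.966,.259]);Y=np.array([-.259,.966])
pp=[proj(f,[*(c+a*X+b*Y),40]).round(0).tolist() for a,b in((75,0),(50,-25),(-75,-25),(-75,9),(-47,25),(50,25))]
print(pp)
cv2.imwrite("pics/w5c.png",f["img"])
E
```

```text
at [513.6  13.2 270.9] t 15.95 row [-0.056  0.802  0.539] [-0.0001 -0.0001 -0.0012]
[[431.0, 259.0], [409.0, 237.0], [419.0, 113.0], [456.0, 113.0], [469.0, 143.0], [457.0, 237.0]]
```

View pics/w5.png

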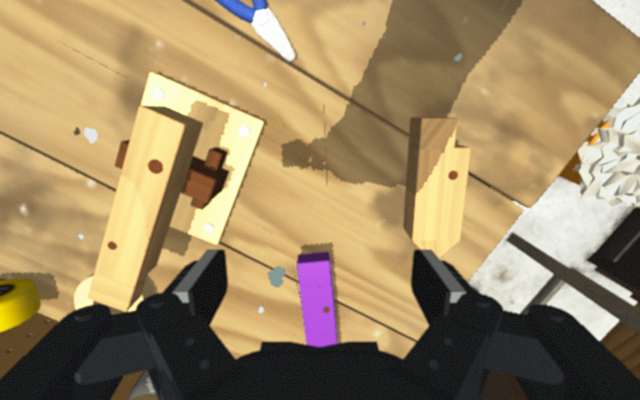

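The wrist view shows the long piece still balanced level on the rest at (150,200). The pointed piece has tail corners at (419,118) and (457,118), the notch at (469,148) and the tip at (435,258), so it lies about 4 mm farther along than I estimated. Going to (494.5,132.5).

Request:
play_rows:
  series: [-0.08, 0.802, 0.3, 0, 0, 0, -0.08, 0.802, 0.54, 0, 0, 0, -0.08, 0.802, 0.54, 0, 0, 0, -0.08, 0.802, 0.54, 0, 0, 0]

```text
t: 16.55
ee_pos: [493.6, 133.5, 188.9]
tcp_rot: [0.407, -3.112, 0.0]
force: [-0.1, -0.7, -0.3]
opening: 85.6
grip_force: 0.0
```

```bash
python3 -c "
from h import *
sample(12)
togo(494.5,132.5,76.4,195)"
```

```text
F [ 0.106 -0.251 -0.083] +- [0.183 0.153 0.192] M [ 0.0014 -0.0099  0.0101] +- [0.0107 0.0094 0.0065] J [ 2.4900e-01 -5.1730e+01  3.1029e+01 -1.3000e-02  1.1000e-02  1.0000e-02]
t 17.15 [494.06 133.23 190.19] [-0.4064  3.1149 -0.    ] 85.56971750884448 [ 0.099  0.255 -0.283  1.032  0.    -0.16 ]
at [494.1 133.2 190.2] t 17.15 row [-0.001 -0.005  0.759] [-0.      0.0001 -0.0007]
```

Request:
play_rows:
  series: [0, 0, 0.35, 0, 0, 0, 0, 0, 0.65, 0, 0, 0, 0, 0, 0.76, 0, 0, 0, 0, 0, 0.76, 0, 0, 0, 0, 0, 0.76, 0, 0, 0]

```text
t: 17.77
ee_pos: [494.5, 133.5, 76.8]
tcp_rot: [-0.407, 3.114, -0.0]
force: [1.2, 0.4, 0.7]
opening: 85.3
grip_force: 0.0
```

Request:
play_rows:
  series: [0, 0, 0, 0, 0, 0, 0, 0, 0, 0, 0, 0, 0, 0, 0, 0, 0, 0, 0, 0, 0, 0, 0, 0, 0, 0, 0, 0, 0, 0, 0, 0, 0, 0, 0, 0]
  gripper: 1

```text
t: 18.52
ee_pos: [494.3, 133.5, 77.0]
tcp_rot: [-0.407, 3.114, 0.0]
force: [-0.1, 0.4, 7.3]
opening: 49.4
grip_force: 62.6
```

Request:
play_rows:
  series: [0, 0, -0.1, 0, 0, 0, 0, 0, -0.2, 0, 0, 0, 0, 0, -0.27, 0, 0, 0, 0, 0, -0.27, 0, 0, 0, 0, 0, -0.27, 0, 0, 0]

```text
t: 19.15
ee_pos: [493.7, 133.4, 116.1]
tcp_rot: [0.407, -3.114, -0.0]
force: [-1.3, -0.6, -4.6]
opening: 49.1
grip_force: 63.3
```

```bash
python3 -c "
from h import *
F,M=sample(20)
X=np.array([.966,.259])
print('lever x,y',-M[1]/F[2]*1000, M[0]/F[2]*1000,'along',(np.array([-M[1],M[0]])/F[2]*1000)@X)"
```

```text
F [ 0.144  0.037 -4.168] +- [0.122 0.136 0.08 ] M [ 0.0124 -0.0143 -0.0071] +- [0.0086 0.0067 0.0059] J [ 2.0000e-03 -5.6201e+01  2.9134e+01  3.1000e-02 -7.0000e-03  0.0000e+00]
t 20.15 [493.97 133.4  116.53] [ 0.4069 -3.1151  0.    ] 49.335708002529884 [ 0.1    0.324 -0.398  0.849 -0.    -0.16 ]
lever x,y -3.422617921421187 -2.9634828150197157 along -4.073790961182973
```

The pointed piece's balance point is only about 5 mm toward its tail from the grip, which is well within the tolerance across the long piece, so no regrip is needed. Carrying it over with the quarter turn.

Request:
play_rows:
  series: [0, 0, -0.2, 0, 0, 0, 0, 0, -0.5, 0, 0, -0.03, 0, -0.1, -0.68, 0, 0, -0.08, 0, -0.3, -0.68, 0, 0, -0.13, 0, -0.5, -0.68, 0, 0, -0.18, 0, -0.7, -0.68, 0, 0, -0.23, 0, -0.9, -0.68, 0, 0, -0.28, 0, -0.9, -0.68, 0, 0, -0.33, 0, -0.9, -0.68, 0, 0, -0.367, 0, -0.9, -0.68, 0, 0, -0.367]

```text
t: 21.4
ee_pos: [528.6, 2.8, 218.4]
tcp_rot: [2.038, -2.391, -0.0]
force: [0.4, -0.3, -4.0]
opening: 49.2
grip_force: 63.6
```

```bash
python3 - <<'E'
from h import *
togo(536.2,-121.5,215,261)
from plant import imaging
f=imaging.grab_frame("top");pickle.dump(f,open("pics/t6.pkl","wb"))
c,P,r=blob(f,(328,235),100,(10,50,165),(24,150,255),42);print("long on rest",r)
E
```

```text
at [528.6   2.8 218.4] t 21.4 row [ 0.81  -0.182  0.023] [ 0.0001  0.     -0.0007]
long on rest ((547.0361328125, -131.64422607421875), (39.53813552856445, 155.16116333007812), 79.88975524902344)
```

Request:
play_rows:
  series: [0.2, -0.05, 0, 0, 0, 0, 0.5, -0.12, 0, 0, 0, 0, 0.75, -0.17, 0, 0, 0, 0, 0.81, -0.182, 0.023, 0, 0, 0, 0.81, -0.182, 0.023, 0, 0, 0, 0.81, -0.182, 0.023, 0, 0, 0]

```text
t: 22.2
ee_pos: [536.4, -120.4, 215.1]
tcp_rot: [-2.039, 2.39, 0.001]
force: [0.7, 0.1, -3.3]
opening: 49.1
grip_force: 63.9
```

```bash
python3 -c "
from h import *
F,M=sample(12);d=np.array([-M[1],M[0]])/F[2]*1000
print('along',d@[.156,.988],'perp restx',d@[.988,-.156])
togo(536.2,-121.5,178.5,261)"
```

```text
F [-0.138  0.264 -4.127] +- [0.093 0.117 0.225] M [ 0.0255 -0.0135 -0.0199] +- [0.0091 0.0089 0.0085] J [-3.8000e-02 -5.8958e+01  3.4012e+01 -6.0000e-03 -2.9000e-02  8.0000e-03]
t 22.8 [ 536.48 -121.36  215.09] [ 2.0391e+00 -2.3899e+00  1.0000e-04] 48.8584437553957 [-0.375  0.299 -0.152  1.12  -0.    -1.788]
along -6.6014182180431344 perp restx -2.2611691698873413
at [ 536.5 -121.4  215.1] t 22.8 row [0.001 0.002 0.244] [-0.     -0.     -0.0003]
```

Request:
play_rows:
  series: [0, 0, 0.08, 0, 0, 0, 0, 0, 0.16, 0, 0, 0, 0, 0, 0.21, 0, 0, 0, 0, 0, 0.235, 0, 0, 0, 0, 0, 0.242, 0, 0, 0, 0, 0, 0.246, 0, 0, 0]

```text
t: 23.55
ee_pos: [536.6, -121.4, 178.4]
tcp_rot: [-2.039, 2.39, -0.001]
force: [-0.8, 0.1, -3.8]
opening: 49.4
grip_force: 63.9
```

Request:
play_rows:
  series: [0, 0, 0.003, 0, 0, 0, 0, 0, 0.003, 0, 0, 0]

```text
t: 23.8
ee_pos: [536.5, -121.4, 177.9]
tcp_rot: [-2.039, 2.39, -0.0]
force: [-0.6, -0.0, -4.6]
opening: 49.4
grip_force: 63.9
```

```bash
python3 -c "
from h import *
sample(4)"
```

```text
F [-0.115  0.144 -4.127] +- [0.338 0.209 0.364] M [0.0352 0.0177 0.0024] +- [0.0074 0.0103 0.0172] J [ 0.0000e+00 -5.9789e+01  3.2691e+01 -1.0000e-02 -2.9000e-02 -0.0000e+00]
t 24.0 [ 536.51 -121.39  177.82] [-2.0390e+00  2.3899e+00 -3.0000e-04] 49.46674021760451 [-0.375  0.325 -0.215  1.03   0.    -1.788]
```

Request:
play_rows:
  series: [0, 0, 0.003, 0, 0, 0, 0, 0, 0.003, 0, 0, 0]

```text
t: 24.25
ee_pos: [536.5, -121.4, 177.2]
tcp_rot: [2.039, -2.39, -0.0]
force: [-0.3, 0.6, -4.2]
opening: 49.4
grip_force: 63.9
```

Request:
play_rows:
  series: [0, 0, 0.003, 0, 0, 0, 0, 0, 0.003, 0, 0, 0]

```text
t: 24.5
ee_pos: [536.5, -121.3, 177.0]
tcp_rot: [-2.039, 2.39, -0.0]
force: [-0.6, 0.9, -0.9]
opening: 49.6
grip_force: 64.3
```

```bash
python3 -c "
from h import *
sample(4)"
```

```text
F [-1.01  -0.335 -0.47 ] +- [0.064 0.146 0.345] M [0.1129 0.2401 0.009 ] +- [0.0105 0.0123 0.0146] J [-6.6000e-02 -5.7892e+01  3.1987e+01 -4.4600e-01 -2.7000e-02 -3.0000e-03]
t 24.7 [ 536.51 -121.36  177.  ] [-2.0390e+00  2.3898e+00 -3.0000e-04] 49.39528068786683 [-0.375  0.326 -0.217  1.028  0.    -1.788]
```

The bearer carries almost all the weight and the press is near zero. Releasing.

Request:
play_rows:
  series: [0, 0, 0, 0, 0, 0, 0, 0, 0, 0, 0, 0, 0, 0, 0, 0, 0, 0, 0, 0, 0, 0, 0, 0, 0, 0, 0, 0, 0, 0, 0, 0, 0, 0, 0, 0]
  gripper: -0.4

```text
t: 25.45
ee_pos: [536.5, -121.4, 176.8]
tcp_rot: [-2.039, 2.39, -0.0]
force: [-0.4, -0.1, 0.5]
opening: 59.6
grip_force: 0.0
```

Request:
play_rows:
  series: [0, 0, -0.04, 0, 0, 0, 0, 0, -0.12, 0, 0, 0, 0, 0, -0.3, 0, 0, 0, 0, 0, -0.6, 0, 0, 0, 0, 0, -0.9, 0, 0, 0, 0, 0, -0.9, 0, 0, 0]

```text
t: 26.2
ee_pos: [537.3, -121.6, 316.2]
tcp_rot: [-2.037, 2.387, -0.01]
force: [0.8, 0.7, -0.6]
opening: 59.7
grip_force: 0.0
```

```bash
python3 - <<'E'
from h import *
from plant import imaging,ctrl
f=imaging.grab_frame("side");a=cv2.resize(f["img"][130:260,280:420],None,fx=4,fy=4,interpolation=2)
cv2.imwrite("pics/s7.png",a);print(ctrl.get_state()["t"],ctrl.get_state()["ee_pos"])
for i in range(20):f2=imaging.grab_frame("side")
print(np.abs(f2["img"].astype(int)-f["img"]).mean())
E
```

```text
26.25 [ 536.84783027 -121.47497531  314.0460886 ]
3.8022265625
```

View pics/s7.png

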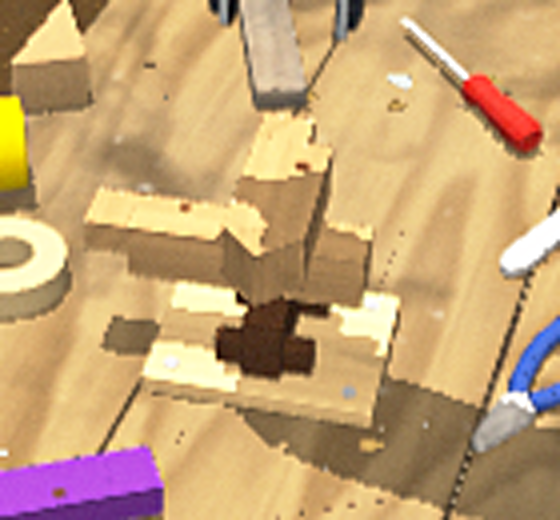

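The side view shows the pointed piece lying crosswise on the level long piece at (280,200), with the gripper clear at the top. I check that the stack is still, then hand in.

```bash
python3 - <<'E'
from h import *
from plant import imaging,ctrl
a=imaging.grab_frame("side")["img"].astype(int)
for i in range(10):b=imaging.grab_frame("side")["img"].astype(int)
old=cv2.resize(cv2.imread("pics/s7.png"),(140,130),interpolation=cv2.INTER_AREA).astype(int)
d=abs(a-b);e=abs(b[130:260,280:420]-old)
print(d[155:240,298:380].mean(),d[280:380,100:300].mean(),"vs first",e[25:110,18:100].mean(),e[30:100,100:].mean())
if d[155:240,298:380].mean()<8: print(ctrl.sign_off())
E
```

```text
2.484552845528455 3.374616666666667 vs first 3.1410808225729316 2.8025
the job is handed in; nothing more can be done
None
```

The job is handed in: the long offcut balances on the bearer, the pointed one lies crosswise on top, and the stack looked level and still with the gripper clear of it.

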